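# Scan the tag of a parcel on a coasting packing turntable

## Robot

A 6-joint arm with a two-finger parallel gripper is mounted at the origin on the work surface. World frame = base frame: x ahead of the robot, y to its left, z up, the work surface at z = 0. Lengths are in m, angles in degrees, forces in N, time in s.
With the tool pointing down it reaches from about 0.4 to 0.825 m from the base axis. Payload 7 kg.
Tool frame: the origin (TCP) lies between the finger pads, 19 mm behind the fingertips; this is the grasp point; z points along the fingers, y is the line along which they close (so a half turn about z gives the same grasp; the last joint's range is limited). The gripper opens to 88 mm and grips with 3 to 60 N. Pads are 19 mm wide; open, the fingers measure 130 mm over their backs; the gripper's body (78 mm by 193 mm) begins 47 mm behind the grasp point.
Start: joints at [-57.863, 20.546, 0.682, 0, -70.136, -16.507], TCP at [0.182, -0.65, 0.245] pointing down, gripper open.
Joint ranges: [-176.03, 176.03], [-82.01, 121.73], [-58.28, 71.71], [-173.87, 95.51], [-174.79, -0.11], [-173.66, 173.66]. Speed limits (degrees/s): [136.94, 136.94, 172.46, 180, 180, 180].

## Interface

Orientations are given as [roll, pitch, yaw] about the fixed x, y, z axes, in that order (R = Rz(yaw) Ry(pitch) Rx(roll)).
In Python, from plant import ctrl gives the robot as it stands. The module is installed in compiled form; this text tells all that it offers.
- The arm moves only by the tool send_rows, never from a script. Its argument "increments" is a list that holds one entry, the list of rows, each a list of 4 numbers: the shift along the world's x, y, z normalised to -1 to 1, where 1 is 0.2 m, then the turn about the world's z normalised to -1 to 1, where 1 is 1.5 rad. In form: [[[x, y, z, roll], ...]]. A call has 1 to 12 rows; each row is the pose to reach, as a shift and turn from the pose commanded when the call began; what a row does not reach only later rows make up. A row lasts 1/8 s, in which the tool goes at most 62.5 mm and 10.7 degrees, less where a joint would pass 70% of its speed; a pose out of reach is approached as far as the arm can. A call with a number of a shift or a turn outside -1 to 1 is refused whole. A call with a gripper value outside its range is refused whole. "jaw" is the opening, from 0 (shut) to 1 (fully open), set as the call begins (left out, the last holds). The fingers move at their own pace and stop on an object; the grip force is fixed at half the most. Time passes only in rows, so rows that repeat a pose let the fingers close. It gives the time, the measured TCP pose, the force, the opening and the grip force at its end, in the units of the state.
- ctrl.get_obs(): the state, without advancing time (a new reading comes with each control period).
- ctrl.snapshot(name): name is "side" or "top"; returns the picture (420x560x3 uint8, red, green, blue); there is no depth.
- ctrl.calibration(name): a dict with "mtx" (3x3 intrinsics, pixels), "k1" (the pictures are not rectified: a ray, as slopes to the right and down, at radius r is drawn at 1 + k1 r^2 times it, then the intrinsics apply), "eye" and "attitude" of the camera in the world. Camera axes: x right, y up, looking along -z (the intrinsics and any distortion apply to the point x, -y, -z); pixel columns grow to the right and rows downward; lengths in m; the calibration is good to about 2 mm. A picture is of the moment at which its call begins. calibration takes no time and is no camera call.
- ctrl.close_job(): hands the job in; it is judged then, once.
Trained networks look in the newest picture that a camera, given by its name, has taken for a name from the list of things; names that differ only in an ending like _2 or _b are one class to them, and where a whole thing is asked for, a point or a joint stands for the part that bears it (a point fixed in the world has none). Each returns a list of dicts, best first, with "conf" (0 to 1); they miss things now and then, are a little off and sometimes report something else, mostly with a low value. They report only what shows in the picture. A call takes as long as a camera call. They do not tell look-alikes from the thing itself.
- ctrl.trace(thing, camera): "mask" (420x560 bool, what is visible of it) and "bbox" ([left, top, right, bottom] in pixels, round what is visible of it).
- ctrl.spot_point(thing, camera): "pixel" ([row, column] in pixels: a listed point, or the origin of a listed thing).
The state is a dict: "clock": time; "joint_pos": joint angles; "qvel": joint speeds; "tau": joint torques, N m; "tool_pos": TCP position; "orientation": TCP orientation; "force": force on the tool from outside, world axes, zero at the start; "moment": the same for the moment, N m; "opening": finger opening in m; "gripper_force": force on a finger pad.
Only numpy, scipy, OpenCV 4.12 (cv2) and the standard library are available. Lean on these libraries where they do the work, as an engineer would, in place of code of your own. Each camera call takes 0.05 s, during which the arm holds its last target. There are 200 camera calls.

## Task

Push the orange post of the packing turntable so that the disc, with the parcel lying on it, turns freely on its own at about a quarter of a turn per second, either way round. Then follow the parcel's yellow tag with the gripper, as a scanner would: hover straight above it, the fingertips some 5 cm over the tag and the tool centre never more than 3 cm off it sideways, for five seconds on end while the disc coasts untouched and is still clearly turning, and stay with it until the disc has come to rest by itself, ending with the gripper still hovering over the tag. Do not touch or shift the parcel, do not whirl the disc, and leave the other things on the bench alone.

Things in the scene. Friction and masses are not known exactly. Their poses are not given: they have to be found in the camera images.
- stand: round grey foot of the turntable, fixed to the bench, 260 mm across and 28 mm high with its hub; origin at the centre of its underside, on the disc's vertical axis, z up. It carries the disc: aluminium with a black rubber top, 360 mm across, its top 42 mm above the bench, about 1.9 kg.
- axis (a point): point on the disc's axis at the height of its top, 42 mm above the bench
- turntable (a joint): angle of the disc about its vertical axis in rad, 0 at the start, growing counterclockwise seen from above; no end stops, counts on past a full turn. Inertia with post and parcel about 0.034 kg m2 (varies by a quarter); bearing friction about 0.003 N m plus 0.0008 N m s/rad, so the disc once let go slows by roughly 0.1 rad/s each second and from 1.5 rad/s turns on for 12 to 20 s
- post (a point): centre of the upper end of the orange upright push post, a fixed part of the disc: 30 mm diameter, 65 mm tall from the disc's top to 107 mm above the bench, 140 mm from the axis. At the start it stands on the robot's side of the disc.
- nest (a point): point on the top of the disc between two white lines, 55 mm from the axis on the far side from the post: nominal place of the parcel's centre; x points away from the post, outward. Turns with the disc.
- parcel: loose cardboard parcel 120 x 90 x 50 mm (x, y, z), about 0.45 kg, lying flat on the disc near the nest point (within 15 mm; up to 35 mm is tolerated later); origin at the centre of its underside, z up. It is held only by friction and rides along with the disc.
- tag (a point): centre of the yellow tag with black bars, 44 x 44 mm, on the parcel's top face 30 mm along the parcel's x from its centre, about 85 mm from the disc's axis and 92 mm above the bench; z up
- tape_gun: red hand tape dispenser with a 100 mm roll of amber tape, lying on the bench; loose, leave alone; origin at the middle of the roll's underside
- spray: white bottle with blue cap, 56 mm diameter, 160 mm tall; loose, leave alone; origin at the centre of its underside
- tape_roll: green tape roll, 96 mm outside, 48 mm high, lying flat; loose, leave alone; origin at the centre of its underside
- knife: screwdriver with a yellow handle lying on the bench; loose, leave alone; origin under its middle
Mind the look-alikes: they are no part of the job. Leave any blue or purple look-alike of the parcel alone.

How it is judged (in metres and radians):
On the way, in this order (a step that is already met when the one before it is completed fails the run):
1. the disc turns freely, untouched, faster than 0.8 rad/s either way ((velocity of joint turntable above 0.8 rad/s or velocity of joint turntable below -0.8 rad/s) and contact force between each of the arm, the fingers and stand below 0.05 N), for 0.2 s.
2. for 5 s on end the tool centre stays within 30 mm sideways of the tag and 30 to 120 mm above it while the disc coasts untouched faster than 0.35 rad/s ((velocity of joint turntable above 0.35 rad/s or velocity of joint turntable below -0.35 rad/s) and contact force between each of the arm, the fingers and stand below 0.05 N and horizontal distance between the grasp point and tag below 0.03 m and z of the grasp point in the frame of tag between 0.03 and 0.12 m), for 5 s.
At the end, for the whole second after the job is handed in: the disc has come to rest (under 0.03 rad/s), the tool centre hovers within 30 mm sideways of the tag and 30 to 120 mm above it, touching nothing, and the parcel lies flat on the disc within 35 mm of its nest point (not (velocity of joint turntable above 0.03 rad/s or velocity of joint turntable below -0.03 rad/s) and horizontal distance between the grasp point and tag below 0.03 m and z of the grasp point in the frame of tag between 0.03 and 0.12 m and horizontal distance between parcel and nest below 0.035 m and angle between parcel's own z axis and vertical below 0.15 rad and z of parcel in the frame of nest below 0.01 m and contact force between each of the arm, the fingers and stand below 0.05 N).
It fails at once if the robot touches the parcel (contact force between any of the arm, the fingers and parcel above 0.5 N).
It fails at once if the parcel slides more than 35 mm off its nest point or tips (horizontal distance between parcel and nest above 0.035 m or angle between parcel's own z axis and vertical above 0.15 rad).
It fails at once if the disc is whirled faster than 3 rad/s (velocity of joint turntable above 3 rad/s or velocity of joint turntable below -3 rad/s).
It fails at once if another thing on the bench is shifted by more than 30 mm (distance of any of tape_gun, spray, tape_roll, knife from where it was at the start of the episode above 0.03 m).
It also fails if it takes over 67 s, if anything falls off the work surface, if the arm or the gripper's body presses on something with over 40 N, if the wrist force passes 120 N, or if a joint passes its speed limit or range.

## Working session

There is one attempt and no reset: what is moved stays moved. The work goes in short steps, Python scripts to look and compute and a tool call to move; the robot and the scene stay as the last step left them, time stands still between calls to the robot, and variables do not carry over. Pictures are saved under pics/ and viewed, at most 10 in all, crops included, and the job is handed in when it is done.

Besides the shell and the picture viewer there is one more tool, called after "Emit:" by a JSON object that holds its "fn" and its "kwargs". send_rows: Moves the arm, as the interface text tells. Its arguments: {"type":"object","properties":{"increments":{"type":"array"},"jaw":{"type":"number"}},"required":["increments"]}

```bash
mkdir -p pics
cat > h.py <<'E'
import numpy as np, cv2
from plant import ctrl
def ray(cam,px):
    c=ctrl.calibration(cam);K=np.array(c["mtx"]);k=c["k1"]
    d=np.array([(px[1]-K[0,2])/K[0,0],(px[0]-K[1,2])/K[1,1]])
    u=d.copy()
    for _ in range(30): u=d/(1+k*(u@u))
    A=np.array(c["attitude"],float)
    if A.shape!=(3,3):
        from scipy.spatial.transform import Rotation as R
        A=R.from_euler('xyz',A,degrees=True).as_matrix()
    return np.array(c["eye"]),A@np.array([u[0],-u[1],-1.])
def onz(cam,px,z):
    e,d=ray(cam,px); return e+d*(z-e[2])/d[2]
E
python3 - <<'E'
from h import *
for c in("top","side"):
    im=ctrl.snapshot(c); cv2.imwrite(f"pics/{c}0.png",im[:,:,::-1]); print(ctrl.calibration(c))
    for t,z in(("axis",.042),("post",.107),("tag",.092),("nest",.042),("parcel",.042)):
        for r in ctrl.spot_point(t,c)[:2]: print(c,t,np.round(r["conf"],2),np.round(r["pixel"],1),onz(c,r["pixel"],z).round(4))
print(ctrl.get_obs())
E
```

```text
{'mtx': array([[518.3535516 ,   0.        , 278.81384887],
       [  0.        , 518.3535516 , 210.38802928],
       [  0.        ,   0.        ,   1.        ]]), 'k1': -0.18647334220131911, 'eye': array([0.373385  , 0.00269683, 1.48381286]), 'attitude': array([  3.8419566 ,   0.29763007, -90.62360087])}
top axis 0.66 [169.5 313.2] [ 0.5842 -0.0886  0.042 ]
top axis 0.47 [153.9 109.2] [0.6389 0.496  0.042 ]
top post 0.91 [210.5 345.7] [ 0.4636 -0.1696  0.107 ]
top tag 0.96 [142.7 297.1] [ 0.6511 -0.0429  0.092 ]
top tag 0.96 [261.3 175.4] [0.3322 0.2898 0.092 ]
top parcel 0.74 [155.5 304. ] [ 0.6243 -0.0634  0.042 ]
top parcel 0.63 [299.  402.9] [ 0.2178 -0.3355  0.042 ]
{'mtx': array([[520.77100548,   0.        , 273.39308088],
       [  0.        , 520.77100548, 201.18047134],
       [  0.        ,   0.        ,   1.        ]]), 'k1': -0.039260180684049344, 'eye': array([-0.04170961,  0.95637745,  0.9950756 ]), 'attitude': array([  49.68770351,   -0.30965708, -152.18332896])}
side axis 0.61 [178.  251.5] [ 0.5855 -0.1033  0.042 ]
side post 0.56 [155.  295.8] [ 0.4824 -0.1888  0.107
[... 194 characters left out ...]
0.6345 -0.0693  0.042 ]
{'clock': 0.6, 'joint_pos': array([-5.78648147e+01,  2.05427869e+01,  6.82636700e-01, -1.09070227e-03,
       -7.01326032e+01, -1.65068332e+01]), 'qvel': array([-0.02342806, -0.1156756 , -0.04561872, -0.04774164, -0.06001352,
       -0.06193749]), 'tau': array([ 4.21321438e-04, -5.81988144e+01,  2.93179840e+01,  6.99977741e+00,
        1.23132122e-02,  1.64931066e-05]), 'tool_pos': array([ 0.18183559, -0.65004505,  0.24540333]), 'orientation': array([-1.79993344e+02,  3.04251424e-03, -1.64372018e+02]), 'force': array([-0.89254867,  0.28862736, -0.18607122]), 'moment': array([ 0.05000042, -0.00035087,  0.02404034]), 'gripper_force': 0.0, 'opening': 0.08755206221974578}
```

View pics/top0.png

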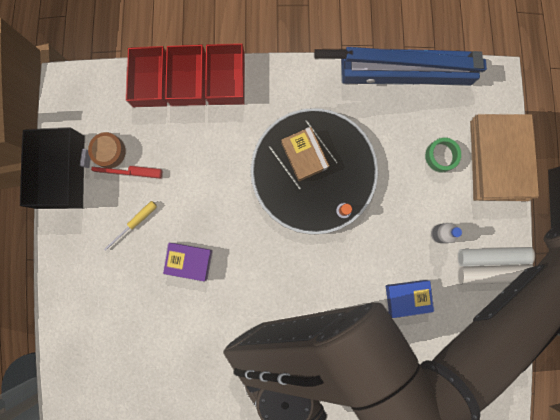

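View pics/side0.png

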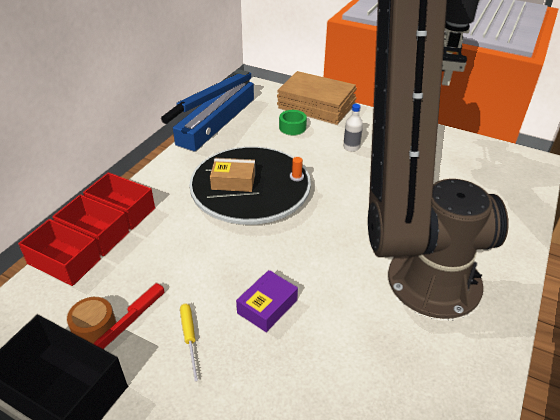

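Run:
```python
from h import *
# disc outline
for c in("top","side"):
    for t in("turntable","parcel","tape_gun","spray","tape_roll","knife"):
        for r in ctrl.trace(t,c)[:2]:
            b=r["bbox"]; print(c,t,round(r["conf"],2),b, onz(c,[(b[1]+b[3])/2,(b[0]+b[2])/2],.04).round(3))
```

```text
top turntable 0.86 [248.9, 109.1, 379.4, 231.5] [ 0.582 -0.091  0.04 ]
top turntable 0.38 [431.7, 220.0, 461.6, 242.7] [ 0.405 -0.466  0.04 ]
top parcel 0.83 [282.1, 128.1, 325.7, 181.8] [ 0.626 -0.063  0.04 ]
top parcel 0.76 [165.7, 243.2, 211.5, 279.4] [0.331 0.263 0.04 ]
top tape_gun 0.86 [80.8, 131.9, 160.0, 177.8] [0.636 0.463 0.04 ]
top tape_gun 0.75 [426.2, 139.8, 464.8, 171.4] [ 0.623 -0.471  0.04 ]
top spray 0.71 [432.9, 219.6, 459.2, 240.7] [ 0.409 -0.465  0.04 ]
top tape_roll 0.71 [423.7, 141.9, 462.5, 173.1] [ 0.617 -0.464  0.04 ]
top knife 0.63 [105.5, 199.4, 153.7, 247.0] [0.439 0.433 0.04 ]
side turntable 0.64 [191.7, 146.1, 308.3, 222.4] [ 0.576 -0.077  0.04 ]
side parcel 0.88 [209.8, 158.0, 252.9, 194.1] [ 0.645 -0.085  0.04 ]
side parcel 0.79 [235.3, 272.9, 296.2, 330.1] [0.327 0.284 0.04 ]
side tape_gun 0.7 [69.0, 281.8, 164.2, 349.6] [0.605 0.479 0.04 ]
side spray 0.64 [345.1, 104.7, 362.6, 152.5] [ 0.416 -0.509  0.04 ]
side spray 0.23 [188.6, 143.9, 310.2, 227.1] [ 0.574 -0.071  0.04 ]
side tape_roll 0.92 [277.5, 107.2, 308.8, 133.8] [ 0.621 -0.457  0.04 ]
side knife 0.87 [175.9, 303.2, 195.4, 380.0] [0.427 0.461 0.04 ]
```

Top view: disc centred at about pixel (col 314, row 171), with the post at (345, 210). The brown parcel's tag is at (300, 142); the blue and purple boxes are look-alikes. The right side of the disc is free, so I'll push clockwise from there.

Run:
```python
from h import *
from scipy.optimize import least_squares
for c in("top","side"):
    im=ctrl.snapshot(c); hsv=cv2.cvtColor(im,cv2.COLOR_RGB2HSV)
    m=ctrl.trace("turntable",c)[0]["mask"].astype(np.uint8)
    cn=max(cv2.findContours(m,cv2.RETR_EXTERNAL,cv2.CHAIN_APPROX_NONE)[0],key=len)[:,0]
    P=np.array([onz(c,[p[1],p[0]],.04)[:2] for p in cn])
    s=least_squares(lambda x:np.hypot(*(P-x[:2]).T)-x[2],[.583,-.09,.18],loss="soft_l1",f_scale=.002)
    print(c,"axis",s.x.round(4))
    o=cv2.inRange(hsv,(3,170,150),(14,255,255)); o&=cv2.dilate(m,np.ones((25,25)))*255
    ys,xs=np.nonzero(o); print("orange",len(xs),ys.mean(),xs.mean(),ys.min(),onz(c,[ys.mean(),xs.mean()],.1).round(4),onz(c,[ys.mean(),xs.mean()],.075).round(4))
```

```text
top axis [ 0.5828 -0.0909  0.1779]
orange 12 206.58333333333334 343.6666666666667 204 [ 0.4747 -0.1652  0.1   ] [ 0.4765 -0.1683  0.075 ]
side axis [ 0.5816 -0.0886  0.1819]
orange 176 167.01704545454547 296.7613636363636 157 [ 0.458  -0.1453  0.1   ] [ 0.4719 -0.1761  0.075 ]
```

Emit:
{"fn": "send_rows", "kwargs": {"increments": [[[0.2,0.3,0,0],[0.4,0.6,0,0],[0.6,0.9,0,0],[0.8,1,0,0],[1,1,0,0],[1,1,0,0]]], "jaw": 0}}

```text
clock: 2.15
tool_pos: [0.3847, -0.4491, 0.2453]
orientation: [-180.0, 0.0, -164.2]
force: [-0.2, -0.6, -0.1]
opening: 0.0333
gripper_force: 0.0
```

Emit:
{"fn": "send_rows", "kwargs": {"increments": [[[0.12,0.25,0,0],[0.24,0.5,0,0],[0.36,0.75,0,0],[0.485,1,0,0],[0.485,1,-0.2,0],[0.485,1,-0.4,0],[0.485,1,-0.4,0]]]}}

```text
clock: 3.02
tool_pos: [0.4766, -0.2498, 0.163]
orientation: [179.8, -0.3, -164.4]
force: [-0.3, 0.9, 1.5]
opening: 0.0005
gripper_force: 0.0
```

Emit:
{"fn": "send_rows", "kwargs": {"increments": [[[0,0,-0.2,0],[0,0,-0.36,0],[0,0.18,-0.36,0],[0,0.18,-0.36,0],[0,0.18,-0.36,0]]]}}

```text
clock: 3.65
tool_pos: [0.4799, -0.2146, 0.095]
orientation: [-179.9, 0.1, -164.3]
force: [0.4, 0.5, 0.6]
opening: 0.0004
gripper_force: 0.0
```

Run:
```python
from h import *
im=ctrl.snapshot("side"); cv2.imwrite("pics/side1.png",cv2.resize(im[100:260,150:420,::-1],None,fx=2.9,fy=2.9))
print([(r["conf"],onz("side",r["pixel"],.107).round(4)) for r in ctrl.spot_point("post","side")])
o=ctrl.get_obs(); T=o["tool_pos"]; print(T,o["orientation"],o["opening"],o["clock"])
ax=np.array([.5825,-.09]); y=np.radians(o["orientation"][2]); f=np.array([np.sin(y),-np.cos(y)])
th0=np.radians(213.8); p0=ax+.14*np.array([np.cos(th0),np.sin(th0)])-.036*f
print("contact tool",p0)
g=T[:2]; s=0
v=[4,8,4,4,8,12,16,20,23,25,25]
# first ~gap mm straight, then arc
gap=np.hypot(*(p0-g)); print("gap",gap)
for d in v:
    s+=d/1000
    if s<gap: q=g+(p0-g)*s/gap
    else:
        t=th0-(s-gap)/.14; q=ax+.14*np.array([np.cos(t),np.sin(t)])-.036*f
    print(d,((q-T[:2])/.2).round(3),q.round(3))
```

```text
[(0.88, array([ 0.4833, -0.1757,  0.107 ]))]
[ 0.47947387 -0.21469459  0.0944295 ] [-1.79958345e+02  8.90693205e-02 -1.64398492e+02] -1.582770350552705e-05 3.75
contact tool [ 0.4758442  -0.20255498]
gap 0.012670616735933204
4 [-0.006  0.019] [ 0.478 -0.211]
8 [-0.017  0.057] [ 0.476 -0.203]
4 [-0.027  0.075] [ 0.474 -0.2  ]
4 [-0.038  0.092] [ 0.472 -0.196]
8 [-0.057  0.127] [ 0.468 -0.189]
12 [-0.083  0.181] [ 0.463 -0.179]
16 [-0.109  0.256] [ 0.458 -0.163]
20 [-0.13   0.354] [ 0.454 -0.144]
23 [-0.136  0.469] [ 0.452 -0.121]
25 [-0.122  0.593] [ 0.455 -0.096]
25 [-0.086  0.712] [ 0.462 -0.072]
```

View pics/side1.png

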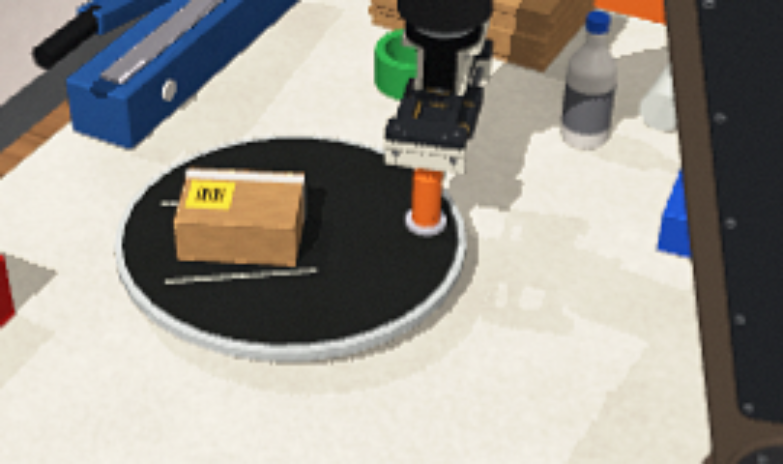

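The picture shows the shut fingers just behind the post at (425, 160 in the crop), with the parcel clear. Now I push along the arc, then lift.

Emit:
{"fn": "send_rows", "kwargs": {"increments": [[[-0.006,0.019,0,0],[-0.017,0.057,0,0],[-0.027,0.075,0,0],[-0.038,0.092,0,0],[-0.057,0.127,0,0],[-0.083,0.181,0,0],[-0.109,0.256,0,0],[-0.13,0.354,0,0],[-0.136,0.469,0,0],[-0.122,0.593,0,0],[-0.086,0.712,0,0],[-0.08,0.73,0.2,0]]]}}

```text
clock: 5.25
tool_pos: [0.461, -0.0664, 0.1317]
orientation: [180.0, -0.3, -164.3]
force: [1.3, -0.2, 0.2]
opening: 0.0003
gripper_force: 0.0
```

Emit:
{"fn": "send_rows", "kwargs": {"increments": [[[-0.1,0,0.3,0],[-0.2,0,0.5,0],[-0.2,0,0.5,0]]]}}

```text
clock: 5.62
tool_pos: [0.4231, -0.0672, 0.2368]
orientation: [-180.0, 0.4, -164.3]
force: [0.5, 0.6, 0.2]
opening: 0.0002
gripper_force: 0.0
```

```bash
cat > obs.py <<'E'
from h import *
import json,os,sys
AX=np.array([.5825,-.09])
def log(n,cams=("top","side")):
    D=json.load(open("log.json")) if os.path.exists("log.json") else []
    for i in range(n):
        for c in cams:
            t=ctrl.get_obs()["clock"]; im=ctrl.snapshot(c); cv2.imwrite(f"pics/last_{c}.png",im[:,:,::-1])
            for th,z,off,R in(("post",.107,0,.14),("tag",.092,np.pi,.085)):
                for r in ctrl.spot_point(th,c):
                    p=onz(c,r["pixel"],z)[:2]-AX; rr=np.hypot(*p)
                    if r["conf"]>.35 and abs(rr-R)<.03:
                        a=(np.arctan2(p[1],p[0])+off)%(2*np.pi)
                        D.append([t,float(a),th,c,float(rr)]); print(round(t,3),th,c,round(r["conf"],2),round(np.degrees(a),1),round(rr,3)); break
    json.dump(D,open("log.json","w"))
E
rm -f log.json; python3 -c "
from obs import *
log(3)
o=ctrl.get_obs();print(o['clock'],o['tool_pos'])"
```

```text
5.625 post top 0.98 111.7 0.143
5.625 tag top 0.95 108.9 0.081
5.775 post side 0.58 93.3 0.135
5.775 tag side 0.73 94.8 0.074
5.925 post top 0.65 84.3 0.142
5.925 tag top 0.82 77.6 0.086
6.075 post side 0.61 68.1 0.136
6.075 tag side 0.57 69.2 0.084
6.225 tag top 0.76 59.9 0.072
6.375 post side 0.98 37.4 0.143
6.375 tag side 0.84 41.0 0.083
6.525 [ 0.42284865 -0.0680388   0.23337748]
```

```bash
cat > plan.py <<'E'
from obs import *
from scipy.optimize import least_squares
B=.0235
def th(x,t,t0):   # clockwise: theta decreasing; w=-speed; x=[a0,speed,c]
    dt=np.maximum(t-t0,0)+np.minimum(t-t0,0)
    s,c=x[1],x[2]; ts=np.log(1+B*s/c)/B
    d=np.minimum(dt,ts)
    return x[0]-((s+c/B)*(1-np.exp(-B*d))/B-c/B*d), ts
def fit():
    D=[d for d in json.load(open("log.json"))]; t=np.array([d[0] for d in D]); a=np.array([d[1] for d in D]); t0=t[0]
    x=np.array([a[0],1.65,.088])
    for k in range(1,len(t)+1):   # progressive unwrap by model
        tt=t[:k]; pr=th(x,tt,t0)[0]; aa=a[:k]+2*np.pi*np.round((pr-a[:k])/2/np.pi)
        if k>4:
            x=least_squares(lambda x:np.r_[(th(x,tt,t0)[0]-aa)/.05,(x[2]-.088)/.025],x,loss="soft_l1",bounds=([-99,.3,.03],[99,3,.2])).x
    r=np.degrees(aa-th(x,tt,t0)[0])
    print("fit",x.round(3),"stop at",round(t0+th(x,t0,t0)[1],2),"res",r[-6:].round(1))
    return x,t0
def pos(x,t0,t,R=.085):
    a=th(x,t,t0)[0]+np.pi; return AX+R*np.array([np.cos(a),np.sin(a)])
def plan(cmd,N=12,z=.162,zrow=0,lead=.06):
    x,t0=fit(); t=ctrl.get_obs()["clock"]; rows=[]; cmd=np.array(cmd); print("clock",t,"tool",ctrl.get_obs()["tool_pos"].round(4))
    for k in range(1,N+1):
        p=pos(x,t0,t+.125*k+(lead if k==N else .01)); zz=cmd[2] if k<=zrow else z
        rows.append([float(v) for v in ((np.r_[p,zz]-cmd)/.2).round(2)]+[0])
    e=np.array(rows[-1][:3])*.2+cmd
    print(rows); print("end cmd",e.round(4).tolist(),"speed now",round(float(np.hypot(*(pos(x,t0,t+.1)-pos(x,t0,t))))/.0085,2))
    json.dump(e.tolist(),open("cmd.json","w"))
E
python3 -c "
from plan import *
plan([.423,-.068,.233],zrow=5)"
```

```text
fit [1.912 1.643 0.088] stop at 21.14 res [-4.   0.2  1.2  5.5 -3.6  0.1]
clock 6.525 tool [ 0.4228 -0.068   0.2334]
[[0.39, -0.23, 0.0, 0], [0.37, -0.15, 0.0, 0], [0.37, -0.07, 0.0, 0], [0.39, 0.01, 0.0, 0], [0.42, 0.08, 0.0, 0], [0.46, 0.14, -0.36, 0], [0.51, 0.2, -0.36, 0], [0.57, 0.25, -0.36, 0], [0.63, 0.28, -0.36, 0], [0.7, 0.3, -0.36, 0], [0.77, 0.31, -0.36, 0], [0.87, 0.31, -0.36, 0]]
end cmd [0.597, -0.006, 0.161] speed now 1.52
```

Emit:
{"fn": "send_rows", "kwargs": {"increments": [[[0.3,-0.15,0.0,0],[0.37,-0.15,0.0,0],[0.37,-0.07,0.0,0],[0.39,0.01,0.0,0],[0.42,0.08,-0.12,0],[0.46,0.14,-0.24,0],[0.51,0.2,-0.36,0],[0.57,0.25,-0.36,0],[0.63,0.28,-0.36,0],[0.7,0.3,-0.36,0],[0.77,0.31,-0.36,0],[0.87,0.31,-0.36,0]]]}}

```text
clock: 8.02
tool_pos: [0.5979, -0.0061, 0.1619]
orientation: [180.0, 0.0, -164.4]
force: [-0.4, -0.2, -0.5]
opening: 0.0006
gripper_force: 0.0
```

```bash
sed -i 's/def log(n,cams=("top","side"))/def log(n,cams=("top","side"),ths=("post","tag"))/; s/^            for th,z,off,R in(\(.*\)):$/            for th,z,off,R in [q for q in (\1) if q[0] in ths]:/' obs.py; python3 -c "
from plan import *
log(1,['side'],['post'])
plan(json.load(open('cmd.json')))"
```

```text
fit [1.912 1.643 0.088] stop at 21.14 res [-4.   0.2  1.2  5.5 -3.6  0.1]
clock 8.125 tool [ 0.599  -0.0062  0.1614]
[[0.1, -0.03, 0.0, 0], [0.16, -0.06, 0.0, 0], [0.21, -0.11, 0.0, 0], [0.26, -0.16, 0.0, 0], [0.3, -0.21, 0.0, 0], [0.33, -0.27, 0.0, 0], [0.34, -0.34, 0.0, 0], [0.35, -0.4, 0.0, 0], [0.35, -0.47, 0.0, 0], [0.34, -0.53, 0.0, 0], [0.32, -0.59, 0.0, 0], [0.28, -0.66, 0.0, 0]]
end cmd [0.653, -0.138, 0.161] speed now 1.33
```

```bash
cp plan.py p.py; python3 -c "
from plan import *
log(1,['top'],['post'])
plan([.597,-.006,.161])"
```

```text
8.125 post top 0.68 276.2 0.137
fit [1.874 1.513 0.102] stop at 18.37 res [-1.1 -0.   3.1 -7.2 -3.5  1.4]
clock 8.225 tool [ 0.597  -0.0064  0.1611]
[[0.01, -0.0, 0.01, 0], [0.07, -0.02, 0.01, 0], [0.12, -0.04, 0.01, 0], [0.17, -0.07, 0.01, 0], [0.22, -0.11, 0.01, 0], [0.26, -0.15, 0.01, 0], [0.29, -0.2, 0.01, 0], [0.31, -0.25, 0.01, 0], [0.33, -0.3, 0.01, 0], [0.35, -0.35, 0.01, 0], [0.35, -0.4, 0.01, 0], [0.35, -0.47, 0.01, 0]]
end cmd [0.667, -0.1, 0.163] speed now 1.16
```

View pics/last_side.png

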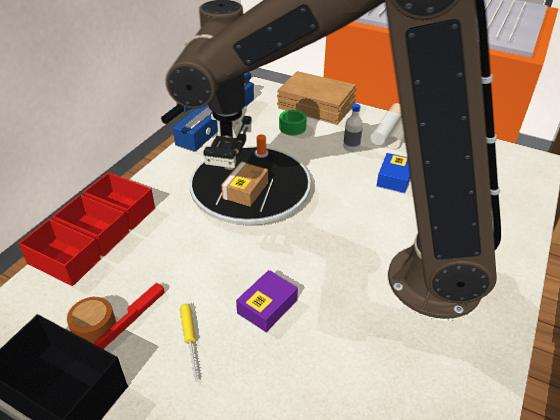

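View pics/last_top.png

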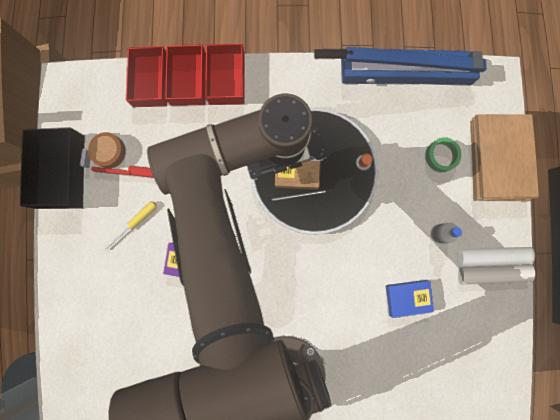

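Side view at t≈8.0: the gripper is at (222, 150) but the tag is at (240, 183). Top view: the post is at (365, 160) and the tag at (287, 171). The tool is ahead of the tag, so the disc slows faster than the model says. I'll measure by hand pixels and refit.

```bash
python3 -c "
from plan import *
for c,px,z,off,t in(('side',[136,261.5],.107,0,8.025),('side',[183,240.5],.092,180,8.025),('top',[158.5,366],.107,0,8.125),('top',[172,286],.092,180,8.125)):
    p=onz(c,px,z)[:2]-AX; print(t,c,(np.degrees(np.arctan2(p[1],p[0]))+off)%360,np.hypot(*p))
for c in('side','top'):log(1,[c],['post','tag'])
print(json.load(open('log.json'))[-8:]); print(ctrl.get_obs()['clock'])
for c in('side','top'):
  for th,z in(('post',.107),('tag',.092)):
    for r in ctrl.spot_point(th,c): print(c,th,r, onz(c,r['pixel'],z)[:2]-AX)
"
```

```text
8.025 side 285.14703898424165 0.14498226252218324
8.025 side 280.4589201721304 0.07792734225103472
8.125 top 278.6821239743239 0.13945295671442978
8.125 top 278.4503432737988 0.07918105883476567
8.225 post side 0.79 271.0 0.148
8.225 tag side 0.72 266.7 0.073
8.375 post top 0.79 261.2 0.141
8.375 tag top 0.97 255.9 0.071
[[6.225, 1.0454344453419395, 'tag', 'top', 0.07228192239188555], [6.375, 0.652612585024069, 'post', 'side', 0.1429555860181182], [6.375, 0.7163540982892211, 'tag', 'side', 0.08291557170600879], [8.125, 4.8201587512989965, 'post', 'top', 0.13738364313032234], [8.225, 4.730290513574991, 'post', 'side', 0.14812682059138735], [8.225, 4.654408739838141, 'tag', 'side', 0.07324082564459568], [8.375, 4.558217571145368, 'post', 'top', 0.1413371135518831], [8.375, 4.466843916898127, 'tag', 'top', 0.07114790272753505]]
8.525
side post {'pixel': [137.7, 272.8], 'conf': 0.79} [ 0.00265156 -0.14810309]
side post {'pixel': [189.9, 241.0], 'conf': 0.54} [-0.04078581  0.11801943]
side tag {'pixel': [160.0, 399.3], 'conf': 0.96} [-0.3733048  -0.24124567]
side tag {'pixel': [180.4, 235.5], 'conf': 0.72} [0.00424414 0.07311775]
side tag {'pixel': [301.3, 261.9], 'conf': 0.7} [-0.26763567  0.41397162]
top post {'pixel': [174.2, 367.1], 'conf': 0.79} [-0.02170392 -0.13966073]
top post {'pixel': [154.7, 437.4], 'conf': 0.53} [ 0.03109943 -0.33627011]
top tag {'pixel': [161.4, 289.3], 'conf': 0.97} [0.01729499 0.06901382]
top tag {'pixel': [293.9, 420.5], 'conf': 0.88} [-0.34677607 -0.28269901]
top tag {'pixel': [262.2, 172.3], 'conf': 0.69} [-0.25268071  0.38830213]
```

```bash
sed -i 's/AX=.*/AX=np.array([.5825,-.092])/' obs.py; sed -i 's/R=.085)/R=.082)/; s/(x\[2\]-.088)\/.025/(x[2]-.1)\/.04/; s/\[99,3,.2\]/[99,3,.3]/' plan.py; python3 -c "
from plan import *
plan([.597,-.006,.161])"
```

```text
fit [1.884 1.553 0.132] stop at 16.02 res [-2.8  1.1  2.5 -1.8  2.2 -3. ]
clock 8.725 tool [ 0.5968 -0.006   0.1615]
[[0.19, -0.12, 0.01, 0], [0.23, -0.16, 0.01, 0], [0.26, -0.2, 0.01, 0], [0.29, -0.24, 0.01, 0], [0.31, -0.28, 0.01, 0], [0.32, -0.33, 0.01, 0], [0.33, -0.38, 0.01, 0], [0.34, -0.42, 0.01, 0], [0.34, -0.47, 0.01, 0], [0.33, -0.51, 0.01, 0], [0.32, -0.55, 0.01, 0], [0.3, -0.61, 0.01, 0]]
end cmd [0.657, -0.128, 0.163] speed now 1.0
```

Emit:
{"fn": "send_rows", "kwargs": {"increments": [[[0.19,-0.12,0.01,0],[0.23,-0.16,0.01,0],[0.26,-0.2,0.01,0],[0.29,-0.24,0.01,0],[0.31,-0.28,0.01,0],[0.32,-0.33,0.01,0],[0.33,-0.38,0.01,0],[0.34,-0.42,0.01,0],[0.34,-0.47,0.01,0],[0.33,-0.51,0.01,0],[0.32,-0.55,0.01,0],[0.3,-0.61,0.01,0]]]}}

```text
clock: 10.22
tool_pos: [0.6566, -0.1285, 0.1634]
orientation: [-180.0, 0.0, -164.3]
force: [-0.2, -0.8, 0.0]
opening: 0.0006
gripper_force: 0.0
```

```bash
python3 -c "
from plan import *
log(1,['side'],['post'])
plan([.657,-.128,.163])"
```

```text
10.225 post side 0.9 147.7 0.124
fit [1.876 1.511 0.1  ] stop at 18.56 res [ 1.4  3.  -1.4  3.1 -2.1 -0.7]
clock 10.325 tool [ 0.6563 -0.1292  0.1634]
[[-0.08, -0.1, -0.01, 0], [-0.11, -0.13, -0.01, 0], [-0.15, -0.16, -0.01, 0], [-0.18, -0.18, -0.01, 0], [-0.22, -0.2, -0.01, 0], [-0.26, -0.21, -0.01, 0], [-0.3, -0.22, -0.01, 0], [-0.34, -0.23, -0.01, 0], [-0.38, -0.23, -0.01, 0], [-0.42, -0.23, -0.01, 0], [-0.46, -0.22, -0.01, 0], [-0.51, -0.21, -0.01, 0]]
end cmd [0.555, -0.17, 0.161] speed now 0.87
```

Emit:
{"fn": "send_rows", "kwargs": {"increments": [[[-0.08,-0.1,-0.01,0],[-0.11,-0.13,-0.01,0],[-0.15,-0.16,-0.01,0],[-0.18,-0.18,-0.01,0],[-0.22,-0.2,-0.01,0],[-0.26,-0.21,-0.01,0],[-0.3,-0.22,-0.01,0],[-0.34,-0.23,-0.01,0],[-0.38,-0.23,-0.01,0],[-0.42,-0.23,-0.01,0],[-0.46,-0.22,-0.01,0],[-0.51,-0.21,-0.01,0]]]}}

```text
clock: 11.82
tool_pos: [0.5543, -0.1698, 0.1614]
orientation: [180.0, 0.0, -164.4]
force: [-0.1, 0.4, 0.4]
opening: 0.0002
gripper_force: 0.0
```

```bash
python3 -c "
from plan import *
log(1,['side'],['post'])
plan([.555,-.17,.161])"
```

```text
11.825 post side 0.89 64.6 0.129
fit [1.869 1.486 0.086] stop at 20.16 res [ 2.5 -1.9  2.7 -2.5  1.8 -1.1]
clock 11.925 tool [ 0.5538 -0.1697  0.1615]
[[-0.1, 0.05, 0.01, 0], [-0.13, 0.08, 0.01, 0], [-0.15, 0.1, 0.01, 0], [-0.18, 0.13, 0.01, 0], [-0.2, 0.16, 0.01, 0], [-0.22, 0.19, 0.01, 0], [-0.24, 0.22, 0.01, 0], [-0.25, 0.26, 0.01, 0], [-0.26, 0.29, 0.01, 0], [-0.27, 0.32, 0.01, 0], [-0.27, 0.35, 0.01, 0], [-0.27, 0.4, 0.01, 0]]
end cmd [0.501, -0.09, 0.163] speed now 0.75
```

Emit:
{"fn": "send_rows", "kwargs": {"increments": [[[-0.1,0.05,0.01,0],[-0.13,0.08,0.01,0],[-0.15,0.1,0.01,0],[-0.18,0.13,0.01,0],[-0.2,0.16,0.01,0],[-0.22,0.19,0.01,0],[-0.24,0.22,0.01,0],[-0.25,0.26,0.01,0],[-0.26,0.29,0.01,0],[-0.27,0.32,0.01,0],[-0.27,0.35,0.01,0],[-0.27,0.4,0.01,0]]]}}

```text
clock: 13.42
tool_pos: [0.5009, -0.0896, 0.1634]
orientation: [-180.0, 0.0, -164.4]
force: [0.5, 0.2, -0.0]
opening: 0.0005
gripper_force: 0.0
```

```bash
python3 -c "
from plan import *
log(1,['side'],['post'])
plan([.501,-.09,.163])"
```

```text
13.425 post side 0.74 7.4 0.143
fit [1.874 1.501 0.093] stop at 19.35 res [-1.4  3.2 -2.1  1.1 -3.8  0.9]
clock 13.525 tool [ 0.501  -0.0892  0.1634]
[[-0.0, -0.0, -0.01, 0], [-0.0, 0.03, -0.01, 0], [0.0, 0.06, -0.01, 0], [0.01, 0.08, -0.01, 0], [0.01, 0.11, -0.01, 0], [0.02, 0.13, -0.01, 0], [0.03, 0.16, -0.01, 0], [0.04, 0.18, -0.01, 0], [0.05, 0.2, -0.01, 0], [0.07, 0.22, -0.01, 0], [0.08, 0.24, -0.01, 0], [0.1, 0.26, -0.01, 0]]
end cmd [0.521, -0.038, 0.161] speed now 0.55
```

Emit:
{"fn": "send_rows", "kwargs": {"increments": [[[0.0,0.0,-0.01,0],[0.0,0.03,-0.01,0],[0.0,0.06,-0.01,0],[0.01,0.08,-0.01,0],[0.01,0.11,-0.01,0],[0.02,0.13,-0.01,0],[0.03,0.16,-0.01,0],[0.04,0.18,-0.01,0],[0.05,0.2,-0.01,0],[0.07,0.22,-0.01,0],[0.08,0.24,-0.01,0],[0.1,0.26,-0.01,0]]]}}

```text
clock: 15.02
tool_pos: [0.521, -0.0378, 0.1613]
orientation: [180.0, -0.0, -164.4]
force: [0.2, 0.3, -0.3]
opening: 0.0004
gripper_force: 0.0
```

```bash
python3 -c "
from plan import *
log(1,['side'],['post','tag'])
plan([.521,-.038,.161])"
```

```text
15.025 post side 0.72 322.6 0.146
15.025 tag side 0.92 313.8 0.077
fit [1.873 1.498 0.092] stop at 19.46 res [-2.2  1.1 -3.6  1.4  3.5 -5.3]
clock 15.175 tool [ 0.521  -0.0378  0.1613]
[[0.03, 0.03, 0.01, 0], [0.05, 0.05, 0.01, 0], [0.06, 0.06, 0.01, 0], [0.08, 0.07, 0.01, 0], [0.09, 0.08, 0.01, 0], [0.11, 0.09, 0.01, 0], [0.12, 0.1, 0.01, 0], [0.14, 0.1, 0.01, 0], [0.15, 0.11, 0.01, 0], [0.17, 0.11, 0.01, 0], [0.18, 0.12, 0.01, 0], [0.2, 0.12, 0.01, 0]]
end cmd [0.561, -0.014, 0.163] speed now 0.39
```

View pics/last_side.png

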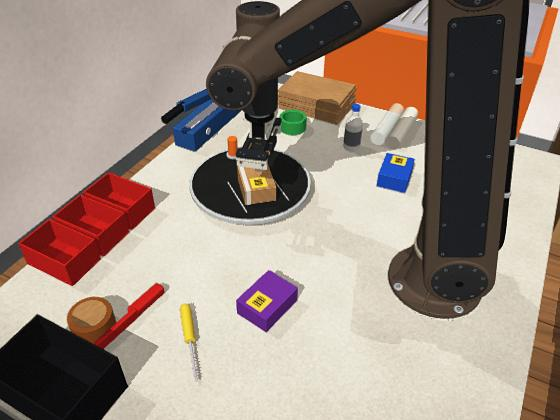

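The side view shows the tag at (258, 183), directly below the fingertips at (258, 160), so tracking is good.

Emit:
{"fn": "send_rows", "kwargs": {"increments": [[[0.03,0.03,0.01,0],[0.05,0.05,0.01,0],[0.06,0.06,0.01,0],[0.08,0.07,0.01,0],[0.09,0.08,0.01,0],[0.11,0.09,0.01,0],[0.12,0.1,0.01,0],[0.14,0.1,0.01,0],[0.15,0.11,0.01,0],[0.17,0.11,0.01,0],[0.18,0.12,0.01,0],[0.2,0.12,0.01,0]]]}}

```text
clock: 16.68
tool_pos: [0.561, -0.0139, 0.1634]
orientation: [180.0, 0.0, -164.4]
force: [0.0, -0.1, -0.1]
opening: 0.0004
gripper_force: 0.0
```

```bash
python3 -c "
from plan import *
log(1,['side','top'],['post','tag'])
plan([.561,-.014,.163])"
```

```text
16.675 post side 0.63 295.1 0.168
16.675 tag side 0.8 284.2 0.087
16.825 post top 0.71 287.4 0.139
16.825 tag top 0.72 279.6 0.075
fit [1.873 1.499 0.092] stop at 19.43 res [ 3.2 -5.6  8.2 -2.8  2.6 -5.2]
clock 16.975 tool [ 0.5607 -0.014   0.1633]
[[0.03, 0.01, -0.01, 0], [0.04, 0.01, -0.01, 0], [0.05, 0.02, -0.01, 0], [0.06, 0.02, -0.01, 0], [0.07, 0.02, -0.01, 0], [0.08, 0.02, -0.01, 0], [0.09, 0.02, -0.01, 0], [0.09, 0.02, -0.01, 0], [0.1, 0.02, -0.01, 0], [0.1, 0.02, -0.01, 0], [0.11, 0.02, -0.01, 0], [0.12, 0.02, -0.01, 0]]
end cmd [0.585, -0.01, 0.161] speed now 0.22
```

Emit:
{"fn": "send_rows", "kwargs": {"increments": [[[0.03,0.01,-0.01,0],[0.05,0.01,-0.01,0],[0.06,0.01,-0.01,0],[0.07,0.01,-0.01,0],[0.08,0.01,-0.01,0],[0.09,0.01,-0.01,0],[0.1,0.01,-0.01,0],[0.1,0.01,-0.01,0],[0.11,0.01,-0.01,0],[0.11,0.01,-0.01,0],[0.12,0.01,-0.01,0],[0.13,0.01,-0.01,0]]]}}

```text
clock: 18.48
tool_pos: [0.587, -0.012, 0.1614]
orientation: [180.0, 0.0, -164.4]
force: [1.3, 0.1, 0.2]
opening: 0.0004
gripper_force: 0.0
```

```bash
python3 -c "
from plan import *
log(1,['side','top'],['post','tag'])
plan([.587,-.012,.161],N=6)
x,t0=fit()
for t,p in((8.85,(.635,-.03)),(10.22,(.6566,-.1285)),(10.325,(.6566,-.1285)),(11.82,(.5543,-.1698)),(11.925,(.554,-.17)),(13.42,(.501,-.0896)),(13.525,(.501,-.0892)),(15.02,(.521,-.0378)),(15.175,(.521,-.0378))):
  q=[pos(x,t0,t,.082),pos([x[0]-np.radians(5),*x[1:]],t0,t,.082)]
  w=np.hypot(*(pos(x,t0,t+.1)-pos(x,t0,t)))/.0082
  print(t,[round(1e3*float(np.hypot(*(k-p)))) for k in q],w.round(2))
"
```

```text
18.475 post side 0.81 277.1 0.16
18.475 tag side 0.61 261.7 0.078
18.625 post top 0.71 270.7 0.134
18.625 tag top 0.82 260.9 0.075
fit [1.872 1.497 0.092] stop at 19.47 res [ 3.1 -4.7  8.9 -6.4  3.3 -6.5]
clock 18.775 tool [ 0.5868 -0.012   0.1613]
[[0.0, 0.01, 0.01, 0], [0.01, 0.01, 0.01, 0], [0.01, 0.01, 0.01, 0], [0.01, 0.01, 0.01, 0], [0.01, 0.01, 0.01, 0], [0.01, 0.01, 0.01, 0]]
end cmd [0.589, -0.01, 0.163] speed now 0.06
fit [1.872 1.497 0.092] stop at 19.47 res [ 3.1 -4.7  8.9 -6.4  3.3 -6.5]
8.85 [3, 10] 1.1
10.22 [10, 17] 0.94
10.325 [18, 25] 0.93
11.82 [2, 9] 0.76
11.925 [9, 16] 0.75
13.42 [11, 4] 0.59
13.525 [7, 1] 0.58
15.02 [1, 6] 0.42
15.175 [4, 11] 0.41
```

Emit:
{"fn": "send_rows", "kwargs": {"increments": [[[0.01,0,0,0],[0.02,0,0,0],[0.03,0,0,0],[0.04,0,0,0],[0.04,0,0,0],[0.04,0,0,0],[0.04,0,0,0],[0.04,0,0,0],[0.04,0,0,0],[0.04,0,0,0],[0.04,0,0,0],[0.04,0,0,0]]]}}

```text
clock: 20.27
tool_pos: [0.5948, -0.012, 0.1613]
orientation: [180.0, 0.0, -164.4]
force: [1.0, 0.6, 0.3]
opening: 0.0006
gripper_force: 0.0
```

Emit:
{"fn": "send_rows", "kwargs": {"increments": [[[0,0,0,0],[0,0,0,0],[0,0,0,0],[0,0,0,0],[0,0,0,0],[0,0,0,0],[0,0,0,0],[0,0,0,0]]]}}

```text
clock: 21.28
tool_pos: [0.5948, -0.012, 0.1614]
orientation: [180.0, 0.0, -164.4]
force: [-0.3, -0.9, 0.5]
opening: 0.0004
gripper_force: 0.0
```

```bash
python3 -c "
from plan import *
log(2,['side','top'],['post','tag'])
for c in('side','top'): print(c,[(r['conf'],onz(c,r['pixel'],.092).round(4)) for r in ctrl.spot_point('tag',c)])
a=cv2.imread('pics/last_side.png')[100:240,170:340]; b=cv2.imread('pics/last_top.png')[90:230,230:400]
cv2.imwrite('pics/fin.png',np.hstack([cv2.resize(k,(400,330)) for k in(a,b)])); print(ctrl.get_obs()['tool_pos'],ctrl.get_obs()['clock'])
"
```

```text
21.275 post side 0.92 275.6 0.162
21.275 tag side 0.67 259.0 0.082
21.425 post top 0.73 268.3 0.133
21.425 tag top 0.92 259.3 0.076
21.575 post side 0.85 270.4 0.148
21.575 tag side 0.86 261.0 0.074
21.725 tag top 0.96 270.3 0.085
side [(0.91, array([ 0.1966, -0.3272,  0.092 ])), (0.86, array([ 0.5941, -0.0187,  0.092 ])), (0.55, array([0.3213, 0.3218, 0.092 ])), (0.23, array([ 0.5462, -0.0376,  0.092 ]))]
top [(0.96, array([ 0.5821, -0.0075,  0.092 ])), (0.92, array([0.3341, 0.2854, 0.092 ])), (0.74, array([ 0.2277, -0.3668,  0.092 ]))]
[ 0.59482336 -0.01200501  0.16136527] 21.975
```

View pics/fin.png

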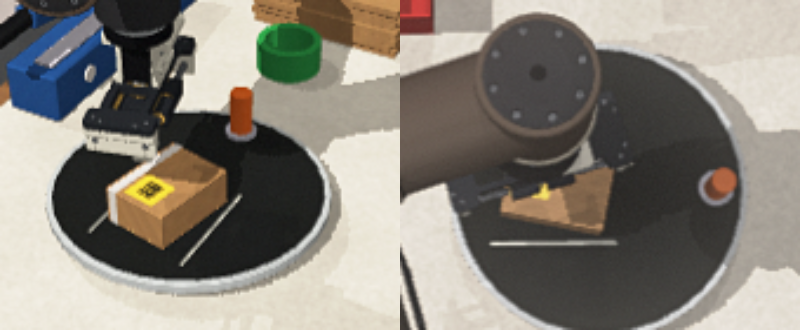

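The disc looks at rest. The tag is at about (150, 189) in the left crop, just under the gripper, and networks and tool agree within about 1 cm. I'll confirm the rest by image difference, then hand in.

Emit:
{"fn": "send_rows", "kwargs": {"increments": [[[0,0,0,0],[0,0,0,0],[0,0,0,0],[0,0,0,0],[0,0,0,0],[0,0,0,0],[0,0,0,0],[0,0,0,0]]]}}

```text
clock: 22.98
tool_pos: [0.5949, -0.012, 0.1614]
orientation: [180.0, 0.0, -164.4]
force: [1.1, 0.7, 0.3]
opening: 0.0005
gripper_force: 0.0
```

```bash
python3 -c "
from plan import *
p=onz('side',[180.2,233.7],.092); print(p)
a=cv2.imread('pics/last_side.png')[:,:,::-1]; b=ctrl.snapshot('side')
d=np.abs(a[140:230,185:315].astype(int)-b[140:230,185:315]).max(2); print(d.mean(),(d>40).sum())
if (d>40).sum()<15 and np.hypot(*(p-ctrl.get_obs()['tool_pos'])[:2])<.02: print(ctrl.close_job())
"
```

```text
[ 0.59167696 -0.01527377  0.092     ]
1.825982905982906 0
the job is handed in; nothing more can be done
None
```

The job is handed in: the disc was pushed to about 1.5 rad/s, the gripper followed the tag for over 5 s by my fit (up to about 25 mm off at one moment), and it ended hovering about 7 cm above the tag and within 1 cm sideways, with the disc at rest and no verdict shown.

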